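# Hang the restored driving wheel on the parts tree

## Task

Turn the parts tree clockwise (seen from above), gently, until its free yellow branch is against the stop and faces the robot side. Then take the green spoked wheel out of its cradle, hang it on that branch by its bore and push it along, driving the orange friction collar ahead of it, until the collar is fully home against its stop nut; confirm it with a steady push of about 12 N for half a second, then let go. Never press the wheel on the collar, or the gripper on the tree, with more than 20 N, do not ram or jam the wheel on the branch, and the other things on the bench stay where they are.

Things in the scene. Friction and masses are not known exactly. Their poses are not given: they have to be found in the camera images.
- stand: Fixed black round foot of the parts tree (disc 150 mm across, 14 mm high). Origin on the table at the tree's vertical turning axis; z up. Its -x axis (yellow stripe on the foot) is the direction in which the free branch points when the rack is at its stop. Position and yaw vary.
- rack (a joint): Angle in rad of the turning rack about the tree's vertical axis. 0 = at its hard stop, free branch along the stand's -x; positive = turned counter-clockwise seen from above (branch from -x towards the stand's -y), up to 2.2. Starts between 0.6 and 1.5. Dry friction of 0.22 N m holds it wherever it is left (2.2 N when pushed 100 mm from the axis).
- mast_top (a point): Centre of the top of the mast's head (40 mm across), on the turning axis, 180 mm above the table. Four level branches, 10 mm round, 90 degrees apart, at 170 mm height, 115 mm long from the axis. The longer yellow one (135 mm) is free; three carry parts fixed to them (coupling rods, red wheel of 60 mm, green bracket) that rise at most 31 mm above the branches.
- branch_tip (a point): Rounded outer end of the free yellow branch, on the branch axis, 135 mm from the turning axis, 170 mm above the table. Turns with the rack: its x axis points along the branch from the tip to the mast, z up. The branch is 10 mm in diameter.
- collar (a joint): Orange friction collar (ring 26 mm across, 10 mm long) on the free branch: metres still to slide to its home, the brass stop nut near the mast (0 = home). Starts at 0.010 to 0.022. Slides only when pushed with about 5 N and stops dead at home. The nut is clamped anywhere along 24 mm and is not measured: at home the collar's outer face is 45 to 69 mm from the turning axis (66 to 90 mm in from the tip).
- wheel: Green spoked wheel: rim 90 mm across, 12 mm thick and 14 mm deep radially; steel hub 30 mm across and 24 mm long with a 14 mm through bore. Mass about 0.35 kg (0.25 to 0.45). Origin at its centre, x axis = wheel axis. It stands upright in a cradle, centre about 55 mm above the table, x axis level along the cradle's x; the rim stands free above 30 mm height and can be pinched across its 12 mm from above.
- cradle_a: Fixed wooden cradle block (43 mm along x, about 108 mm along y, 30 mm high) with a 15 mm slot holding the green wheel; slot floor 10 mm above the table. Origin on the table below its centre; x is the wheel's axis.
- cradle_b: The same cradle, holding the red wheel.
- red_wheel: Bystander: red wheel of the same size in the other cradle. Leave alone.
- tender: Bystander: green model tender, 215 x 85 x 120 mm, origin under its centre. Leave alone.
- dome: Bystander: brass steam dome, 60 mm across, 50 mm high. Leave alone.
- varnish: Bystander: amber jar, 52 mm across, 65 mm high. Leave alone.
- screwdriver: Bystander: screwdriver, 170 mm, yellow handle. Leave alone.

How it is judged (in metres and radians):
On the way, in this order (a step that is already met when the one before it is completed fails the run):
1. the rack is turned to its stop, the free branch facing the robot side (within 0.05 rad) (value of joint rack below 0.05 rad), for 0.2 s.
2. the wheel, on the branch, presses the collar home (within 1.5 mm) with more than 8 N for 0.3 s (value of joint collar below 0.0015 m and contact force between wheel and collar above 8 N and distance between wheel and collar below 0.008 m), for 0.3 s.
At the end, for the whole second after the job is handed in: The rack is within 0.08 rad of its stop, the collar within 2 mm of home, the green wheel hangs released and at rest on the free branch, its hub up against the collar (centre within 7 mm of where it is when it touches squarely) and its axis within 0.25 rad of the branch (value of joint rack below 0.08 rad and value of joint collar below 0.002 m and distance between wheel and collar below 0.007 m and angle between the x axis of wheel and the x axis of branch_tip, either way round below 0.25 rad and linear speed of wheel below 0.02 m/s and contact force between the fingers and wheel below 0.1 N).
It fails at once if the wheel is pressed on the collar with more than 20 N (contact force between wheel and collar above 20 N).
It fails at once if the wheel is rammed or jammed on the tree with more than 45 N (contact force between wheel and stand above 45 N).
It fails at once if the gripper or arm presses on the tree with more than 20 N (contact force between any of the fingers, the arm and stand above 20 N).
It fails at once if another thing on the bench (red wheel, tender, dome, jar or screwdriver) is moved more than 20 mm (distance of any of red_wheel, tender, dome, varnish, screwdriver from where it was at the start of the episode above 0.02 m).
It also fails if it takes over 72 s, if anything falls off the work surface, if the arm or the gripper's body presses on something with over 40 N, if the wrist force passes 120 N, or if a joint passes its speed limit or range.

## Robot

A 6-joint arm with a two-finger parallel gripper is mounted at the origin on the work surface. World frame = base frame: x ahead of the robot, y to its left, z up, the work surface at z = 0. Lengths are in mm, angles in degrees, forces in N, time in s.
With the tool pointing down it reaches from about 250 to 775 mm from the base axis. Payload 8.9 kg.
Tool frame: the origin (TCP) lies at the very end of the fingers, on their centre line; the grasp point (between the pads) lies behind it (arm.grasp_offset is the z of the grasp point in the tool frame, in mm); z points along the fingers, y is the direction in which the jaws open and shut (so a half turn about z gives the same grasp; the last joint's range is limited). The gripper opens to 85 mm and grips with 20 to 120 N. Pads are 22 mm wide; open, the fingers measure 114 mm over their backs; the gripper's body (76 mm by 85 mm) begins 54 mm behind the grasp point. The pads swing forward as they close: fully open they stand 13 mm farther back than shut.
Start: joints at [61.862, 16.656, -8.789, 64.555, 0, 82.019], TCP at [180.903, 492.847, 231.305] pointing down, gripper open.
Joint ranges: [-144.48, 144.48], [-52.06, 99.96], [-74.48, 78.29], [-112.23, 115.85], [-86.99, 84.42], [-180, 180]. Speed limits (degrees/s): [127.2, 127.2, 159.86, 180, 180, 180].

## Interface

Orientations are given as [roll, pitch, yaw] about the fixed x, y, z axes, in that order (R = Rz(yaw) Ry(pitch) Rx(roll)).
In Python, from workcell import sensors, eyes, arm gives the robot as it stands. The module is installed in compiled form; this text tells all that it offers.
- The arm moves only by the shell command python3 -m pendant 'ROWS'. ROWS is JSON, one flat list of numbers, 7 for each row, row after row: the shift along the tool's x, y, z in cm, then the turn, a rotation vector about the tool's x, y, z in degrees, then the opening, from 0 (shut) to 1 (fully open). In form: [x, y, z, rx, ry, rz, grip, x, y, z, rx, ry, rz, grip, ...]. A call has 1 to 5 rows; each row shifts and turns the commanded pose from where the row before left it, along the tool's axes as they then stand; what a row does not reach is not made up. A row lasts 1/10 s, in which the tool goes at most 50 mm and 8.59 degrees, less where a joint would pass 70% of its speed; a pose out of reach is approached as far as the arm can. A call is refused whole if a number of a shift passes 5 or a number of a turn 8.59, either way. A call with a gripper value outside its range is refused whole. The fingers move at their own pace and stop on an object; the grip force is fixed at half the most. Time passes only in rows, so rows that do not move let the fingers close. It gives the time, the measured TCP pose, the force and the opening at its end, in the units of the state.
- sensors.observe(): the state, without advancing time (a new reading comes with each control period).
- eyes.snapshot(name): name is "scene" or "top"; returns a dict with "frame" (384x512x3 uint8, red, green, blue), "range_z" (384x512 float32, mm along the optical axis (not along the pixel's ray), 0 where there is no reading), "fx", "fy", "cx", "cy" (pixels), "xyz" and "orientation" of the camera in the world. Camera axes: x right, y down, z forward; pixel columns grow to the right and rows downward; lengths in mm; the calibration is good to about 2 mm. A picture is of the moment at which its call begins.
- arm.hand_in(): hands the job in, once; it reports no verdict.
The state is a dict: "t": time; "joint_pos": joint angles; "qd": joint speeds; "joint_torque": joint torques, N m; "tcp_pos": TCP position; "tcp_rot": TCP orientation; "contact_force": force on the tool from outside, world axes, zero at the start; "torque": the same for the moment, N m; "gripper_width": opening from 0.0 (shut) to 1.0 (fully open).
Only numpy, scipy, OpenCV 4.12 (cv2) and the standard library are available. Lean on these libraries where they do the work, as an engineer would, in place of code of your own. Each camera call takes 0.05 s, during which the arm holds its last target.

## Working session

There is one attempt and no reset: what is moved stays moved. The work goes in short steps, Python scripts to look and compute and a shell command to move; the robot and the scene stay as the last step left them, time stands still between calls to the robot, and variables do not carry over. Pictures are saved under pics/ and viewed, and the job is handed in when it is done.

```bash
mkdir -p pics
cat > h.py <<'E'
import numpy as np, cv2
from scipy.spatial.transform import Rotation as R
from workcell import sensors, eyes, arm
def snap(n,fn=None):
    s=eyes.snapshot(n)
    if fn: cv2.imwrite('pics/'+fn+'.png',s['frame'][:,:,::-1])
    return s
def cam(s):
    o=np.array(s['orientation'],float)
    Rm=R.from_euler('xyz',o,degrees=True).as_matrix() if o.size==3 else o.reshape(3,3)
    return Rm,np.array(s['xyz'],float)
def cloud(s):
    Rm,t=cam(s);z=s['range_z'].astype(float)
    v,u=np.mgrid[:z.shape[0],:z.shape[1]]
    P=np.stack([(u-s['cx'])/s['fx']*z,(v-s['cy'])/s['fy']*z,z],-1)@Rm.T+t
    P[z==0]=np.nan
    return P
def ray(s,u,v,h):
    Rm,t=cam(s);d=Rm@np.array([(u-s['cx'])/s['fx'],(v-s['cy'])/s['fy'],1]);return t+d*(h-t[2])/d[2]
def proj(s,p):
    Rm,t=cam(s);q=(np.array(p)-t)@Rm;return q[...,0]/q[...,2]*s['fx']+s['cx'],q[...,1]/q[...,2]*s['fy']+s['cy']
E
python3 - <<'E'
from h import *
for n in('scene','top'):
    s=snap(n,n+'0');print(n,s['xyz'],s['orientation'],s['fx'],s['cx'],s['cy'])
o=sensors.observe();print(o);print(arm.grasp_offset)
E
```

```text
scene [1094.22099889 -570.21547862 1010.4458586 ] [-136.66317101    0.62966969   47.0611352 ] 380.93751398328857 256.52829738795333 195.12850684187035
top [ 288.15077308   21.49326866 1200.74944659] [-169.75019668   -0.93905209  -91.63578748] 361.980768291258 256.17433793610564 192.60928085694016
{'t': 0.1, 'joint_pos': array([ 6.18639744e+01,  1.66852359e+01, -8.82548670e+00,  6.45542635e+01,
        6.25727231e-04,  8.20176297e+01]), 'qd': array([-0.10603881, -0.09191236,  0.17493548, -0.06978077,  0.09087451,
       -0.06682561]), 'joint_torque': array([ 1.47579329e-03, -5.37978566e+01,  3.31919253e+01,  9.27523157e-03,
       -2.49568520e-04, -1.30226479e-05]), 'tcp_pos': array([180.70601171, 492.51939661, 230.80213563]), 'tcp_rot': array([-1.79935730e+02, -9.64417301e-03,  1.59846339e+02]), 'contact_force': array([-0.0834156 ,  0.07973543,  0.37888777]), 'torque': array([0.0286368 , 0.0272137 , 0.05157768]), 'gripper_width': 0.9992153890637288}
-18.700000000000003
```

View pics/scene0.png

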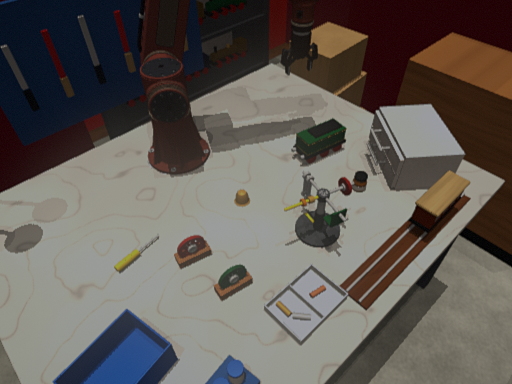

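View pics/top0.png

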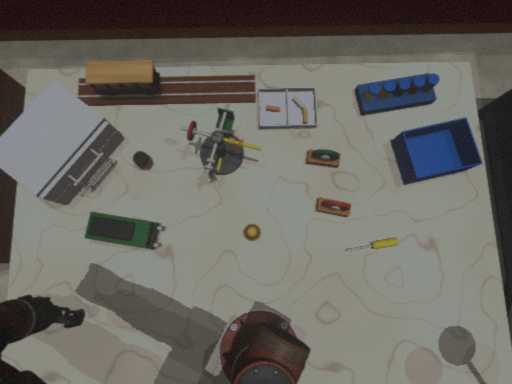

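Run:
```python
from h import *
s=snap('top');f=s['frame'][:,:,::-1]
c=f[95:190,170:280];cv2.imwrite('pics/z1.png',cv2.resize(c,None,fx=7,fy=6.2,interpolation=cv2.INTER_CUBIC))
c=f[135:225,295:365];cv2.imwrite('pics/z2.png',cv2.resize(c,None,fx=6,fy=6,interpolation=cv2.INTER_CUBIC))
s2=snap('scene');f=s2['frame'][:,:,::-1]
c=f[160:310,170:370];cv2.imwrite('pics/z3.png',cv2.resize(c,None,fx=4,fy=4,interpolation=cv2.INTER_CUBIC))
for n,q in(('top',s),('scene',s2)):
    P=cloud(q);hsv=cv2.cvtColor(q['frame'],cv2.COLOR_RGB2HSV)
    H,S,V=hsv[...,0].astype(int),hsv[...,1],hsv[...,2]
    m=(P[...,2]>150)&(P[...,2]<215)&(P[...,0]>300)&(np.abs(P[...,1])<350)
    print(n,'head-height pts',m.sum())
    yel=m&(H>18)&(H<35)&(S>130)&(V>90);print('yel',yel.sum(),P[yel][::max(1,yel.sum()//12)].round(0).tolist())
    yl=(P[...,2]>8)&(P[...,2]<25)&(H>18)&(H<35)&(S>120)&(P[...,0]>350);print('stripe',P[yl].round(0).tolist()[::4])
    g=(H>50)&(H<85)&(S>90)&(P[...,2]>30)&(P[...,0]>350)&(P[...,1]<20)&(P[...,2]<110)
    v,u=np.nonzero(g);print('green',g.sum(),u.min(),u.max(),v.min(),v.max(),np.nanmean(P[g],0),np.nanmax(P[g],0),np.nanmin(P[g],0))
```

```text
top head-height pts 872
yel 97 [[640.0, 90.0, 173.0], [636.0, 78.0, 176.0], [633.0, 78.0, 176.0], [632.0, 81.0, 170.0], [630.0, 58.0, 173.0], [627.0, 52.0, 172.0], [625.0, 49.0, 171.0], [619.0, 28.0, 178.0], [618.0, 22.0, 169.0], [613.0, 14.0, 175.0], [611.0, 5.0, 172.0], [607.0, -1.0, 175.0], [603.0, -16.0, 175.0]]
stripe [[789.0, -178.0, 17.0], [781.0, -181.0, 19.0], [772.0, -178.0, 13.0], [761.0, -180.0, 23.0], [751.0, -180.0, 19.0], [625.0, 115.0, 13.0], [620.0, 111.0, 16.0], [618.0, 112.0, 11.0], [611.0, 122.0, 11.0], [607.0, 118.0, 15.0], [602.0, 115.0, 18.0], [597.0, 119.0, 12.0], [590.0, 119.0, 13.0], [579.0, 125.0, 17.0]]
green 9 325 330 151 152 [ 613.42081969 -232.00803743   98.16654263] [ 615.65011439 -224.51447412  102.55452517] [ 610.63037083 -240.33920913   95.35382657]
scene head-height pts 885
yel 79 [[637.0, 90.0, 177.0], [635.0, 75.0, 178.0], [628.0, 60.0, 179.0], [639.0, 85.0, 170.0], [636.0, 60.0, 182.0], [629.0, 51.0, 174.0], [618.0, 27.0, 175.0], [619.0, 23.0, 174.0], [612.0, 12.0, 173.0], [610.0, 3.0, 173.0], [622.0, 15.0, 174.0], [616.0, 8.0, 170.0], [615.0, -3.0, 174.0], [610.0, -19.0, 173.0]]
stripe [[575.0, 126.0, 14.0], [581.0, 125.0, 14.0], [588.0, 121.0, 19.0], [591.0, 123.0, 14.0], [599.0, 124.0, 15.0], [606.0, 116.0, 17.0], [611.0, 115.0, 16.0], [617.0, 113.0, 19.0], [749.0, -181.0, 22.0], [754.0, -178.0, 18.0], [757.0, -181.0, 17.0], [764.0, -180.0, 19.0], [770.0, -178.0, 19.0], [773.0, -178.0, 17.0], [778.0, -182.0, 17.0], [784.0, -180.0, 17.0], [791.0, -180.0, 21.0]]
green 7 227 232 268 271 [ 613.47744959 -239.16426353   97.15180598] [ 615.68405948 -231.95691199  100.06832775] [ 610.69021687 -246.8542524    94.54988682]
```

View pics/z1.png

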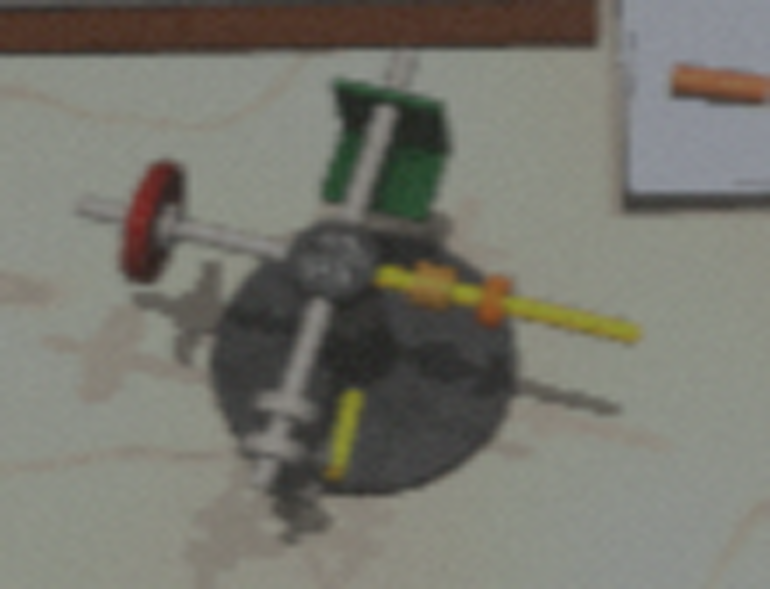

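View pics/z2.png

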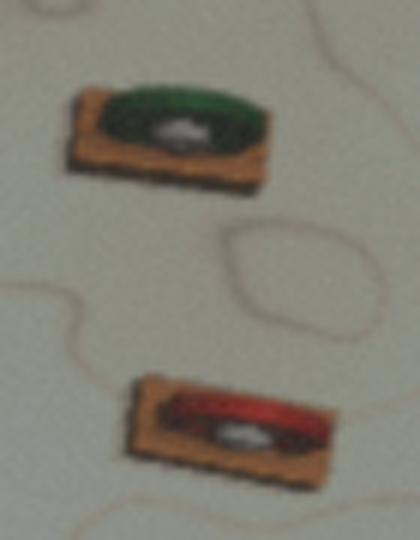

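View pics/z3.png

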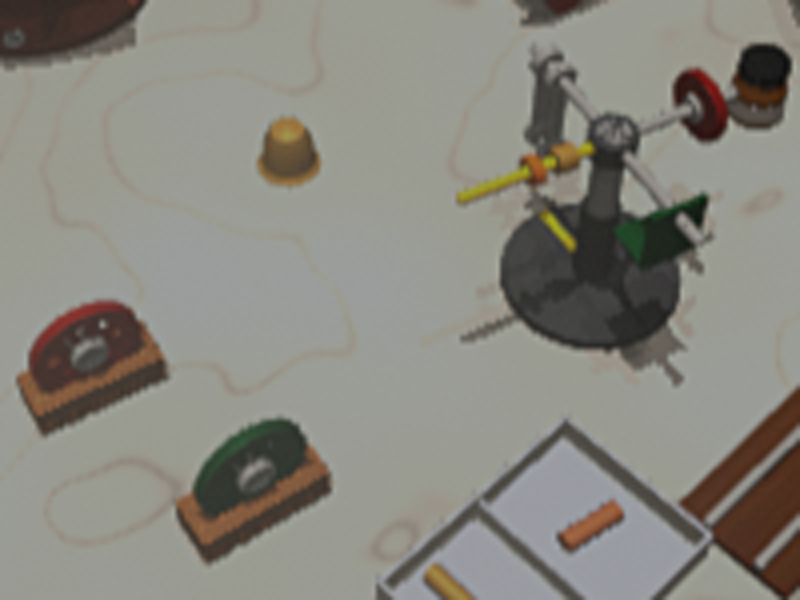

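Run:
```python
from h import *
T=snap('top');C=snap('scene')
M=ray(T,217.1,137.3,180);print('mast top',M, 'scene', ray(C,170+613/4,160+132/4,180))
tp=ray(T,260.6,148.8,170);print('tip top',tp,np.linalg.norm((tp-M)[:2]),np.degrees(np.arctan2(*(tp-M)[[1,0]])))
print('tip scene',ray(C,170+463/4,160+198/4,170))
for n,q in(('top',T),('scene',C)):
    P=cloud(q);hsv=cv2.cvtColor(q['frame'],cv2.COLOR_RGB2HSV);H,S,V=[hsv[...,i].astype(int) for i in range(3)]
    head=(P[...,2]>174)&(P[...,2]<190)&(np.linalg.norm(P[...,:2]-M[:2],axis=-1)<26);print(n,'head mean',head.sum(),P[head].mean(0))
    # stripe
    yl=((H>18)&(H<35)&(S>120)&(np.abs(P[...,2]-15)<10)&(np.linalg.norm(P[...,:2]-M[:2],axis=-1)<90)).astype(np.uint8)
    v,u=np.nonzero(yl);Q=np.array([ray(q,a,b,14.5) for a,b in zip(u,v)]);c=Q.mean(0);w,vec=np.linalg.eigh(np.cov(Q[:,:2].T));d=vec[:,1]; d=d if d[0]<0 else -d
    print('stripe mean',c,'dir',np.degrees(np.arctan2(d[1],d[0])),'from mast',np.degrees(np.arctan2(*(c-M)[[1,0]])),np.linalg.norm((c-M)[:2]))
    dk=(P[...,2]>9)&(P[...,2]<20)&(V<85)&(np.linalg.norm(P[...,:2]-M[:2],axis=-1)<95)
    Q=P[dk];(x,y),r=cv2.minEnclosingCircle(Q[:,:2].astype(np.float32));print('foot',x,y,r,dk.sum())
    # yellow branch
    b=(H>18)&(H<35)&(S>110)&(V>80)&(np.abs(P[...,2]-172)<15)&(np.linalg.norm(P[...,:2]-M[:2],axis=-1)<160)
    v,u=np.nonzero(b);Q=np.array([ray(q,a,bb,171) for a,bb in zip(u,v)]);w,vec=np.linalg.eigh(np.cov(Q[:,:2].T));d=vec[:,1];d=d if d@(Q.mean(0)-M)[:2]>0 else -d
    n_=np.array([-d[1],d[0]]);print('branch dir',np.degrees(np.arctan2(d[1],d[0])),'far',((Q-M)[:,:2]@d).max(),'offset of axis',((Q-M)[:,:2]@n_).mean())
    # cradles
    wd=((H<16)&(S>90)&(V>50)&(P[...,0]>380)&(P[...,0]<680)&(P[...,1]<-120)&(P[...,1]>-330)&(np.abs(P[...,2]-28)<8)).astype(np.uint8)
    k,l,st,ce=cv2.connectedComponentsWithStats(wd)
    for i in range(1,k):
        if st[i,4]<40: continue
        v,u=np.nonzero(l==i);Q=np.array([ray(q,a,bb,30)[:2] for a,bb in zip(u,v)],np.float32);print('wood',st[i,4],cv2.minAreaRect(Q))
    gr=(H>45)&(H<95)&(S>60)&(P[...,0]>520)&(P[...,0]<690)&(P[...,1]<-160)&(P[...,1]>-310)&(P[...,2]>30)
    Q=P[gr];print('green',gr.sum(),Q.mean(0),Q.max(0),Q.min(0))
    for lo in(35,50,65,80,92):
        t=Q[(Q[:,2]>lo)&(Q[:,2]<lo+15)];
        if len(t)>3:print(lo,len(t),t.mean(0).round(1),np.ptp(t,axis=0).round(1))
```

```text
mast top [640.43425305 109.71445884 180.        ] scene [646.01467149 108.30574049 180.        ]
tip top [605.36954999 -17.5723569  170.        ] 132.0282805323105 -105.40170395836769
tip scene [608.56507378 -14.11822579 170.        ]
top head mean 147 [643.17126022 108.61607071 178.66354493]
stripe mean [606.80480585 117.85531439  14.5       ] dir 162.7967423268459 from mast 166.39189459021532 34.60076947569464
foot 644.197265625 108.53949737548828 74.63294219970703 834
branch dir -106.98651119752034 far 130.4841135875089 offset of axis 4.098513855753507
wood 170 ((613.3302001953125, -231.07180786132812), (104.54456329345703, 42.788387298583984), 81.54973602294922)
wood 193 ((446.602783203125, -255.27911376953125), (105.18392944335938, 41.756587982177734), 77.75718688964844)
green 55 [ 613.32842918 -233.19595209   93.46906192] [ 621.27814865 -195.94917171  102.29751265] [ 605.83127561 -270.40306324   76.70536585]
80 25 [ 613.1 -234.8   90.2] [15.4 63.9 12. ]
92 36 [ 613.1 -235.7   96.6] [13.3 45.2 10.3]
scene head mean 119 [644.95879152 106.32124939 179.13154909]
stripe mean [597.85535534 121.47588497  14.5       ] dir 164.97772617600683 from mast 164.55842894282435 44.173449889423594
foot 644.9060668945312 106.8365478515625 74.43373107910156 910
branch dir -105.04668755413495 far 131.84907769943615 offset of axis 0.17689006821287367
wood 190 ((449.97430419921875, -258.3818664550781), (106.7304458618164, 40.9964714050293), 74.85789489746094)
wood 222 ((618.5887451171875, -235.355224609375), (107.73960876464844, 40.42049026489258), 76.48442077636719)
green 62 [ 614.03502862 -243.11952791   93.35329804] [ 623.24115202 -203.70791417  101.49988256] [ 608.282163   -272.08068699   73.85811156]
80 31 [ 612.8 -247.6   90.1] [12.4 66.8 14.9]
92 42 [ 614.8 -237.3   96.8] [14.8 45.4  8.9]
```

```bash
cat >> h.py <<'E'
def to(x,y,z,yaw):
    o=sensors.observe();Rm=R.from_euler('xyz',o['tcp_rot'],degrees=True)
    d=Rm.inv().apply(np.array([x,y,z])-o['tcp_pos'])/10
    rv=(Rm.inv()*R.from_euler('xyz',[180,0,yaw],degrees=True)).as_rotvec(degrees=True)
    print('d cm',d.round(2),'rv',rv.round(2),'| tcp',o['tcp_pos'].round(1),o['tcp_rot'].round(2),'F',o['contact_force'].round(2),'w',round(o['gripper_width'],3),'t',o['t'])
E
python3 - <<'E'
from h import *
to(641,-13,250,164)
E
```

```text
d cm [-60.63 -31.62  -1.88] rv [-0.02 -0.   -4.16] | tcp [180.8 492.7 231.1] [-179.98   -0.    159.84] F [-0.7  -0.8   0.56] w 0.998 t 0.3
```

```bash
python3 -m pendant '[-4.2,-2.2,-0.4,0,0,-0.3,0,-4.2,-2.2,-0.4,0,0,-0.3,0,-4.2,-2.2,-0.4,0,0,-0.3,0,-4.2,-2.2,-0.4,0,0,-0.3,0,-4.2,-2.2,-0.3,0,0,-0.3,0]'; python3 -m pendant '[-4.2,-2.2,0,0,0,-0.3,0,-4.2,-2.2,0,0,0,-0.3,0,-4.2,-2.2,0,0,0,-0.3,0,-4.2,-2.2,0,0,0,-0.3,0,-4.2,-2.2,0,0,0,-0.3,0]'; python3 -c "
from h import *
to(641,-13,250,164)"
```

```text
t: 0.8
tcp_pos: [342.9, 317.5, 250.7]
tcp_rot: [180.0, 0.0, 161.4]
contact_force: [0.4, 0.4, -0.8]
gripper_width: 0.143
t: 1.3
tcp_pos: [508.7, 147.5, 250.4]
tcp_rot: [180.0, 0.0, 162.8]
contact_force: [0.0, -0.1, 0.1]
gripper_width: -0.002
d cm [-17.38 -11.43   0.04] rv [ 0.01  0.01 -1.16] | tcp [508.7 147.5 250.4] [1.7999e+02 1.0000e-02 1.6284e+02] F [ 0.02 -0.09  0.15] w -0.002 t 1.3
```

```bash
python3 -m pendant '[-3.5,-2.3,0,0,0,-0.3,0,-3.5,-2.3,0,0,0,-0.3,0,-3.5,-2.3,0,0,0,-0.3,0,-3.5,-2.3,0,0,0,-0.3,0,-3.4,-2.3,0,0,0,0,0]'; python3 -m pendant '[0,0,4,0,0,0,0,0,0,4,0,0,0,0,0,0,1.5,0,0,0,0,0,0,0,0,0,0,0]'
python3 - <<'E'
from h import *
to(641,-13,155,164)
snap('scene','s1');snap('top','t1')
E
```

```text
t: 1.8
tcp_pos: [642.4, -12.2, 250.2]
tcp_rot: [180.0, -0.0, 164.0]
contact_force: [1.1, 0.6, 1.3]
gripper_width: -0.003
t: 2.2
tcp_pos: [639.6, -10.5, 152.4]
tcp_rot: [-180.0, -0.3, 164.0]
contact_force: [0.7, -0.3, 0.3]
gripper_width: -0.007
d cm [-0.2  -0.2  -0.27] rv [-0.04 -0.3   0.03] | tcp [639.6 -10.5 152.4] [-179.96   -0.3   164.03] F [ 0.73 -0.3   0.34] w -0.007 t 2.2
```

View pics/t1.png

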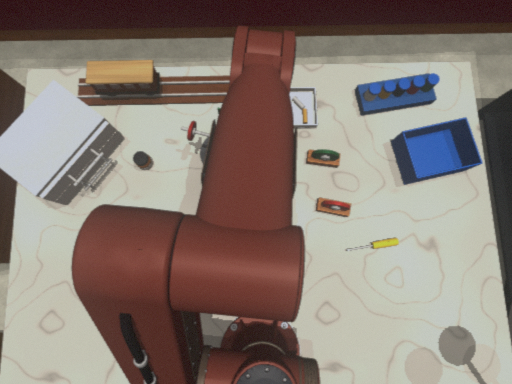

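View pics/s1.png

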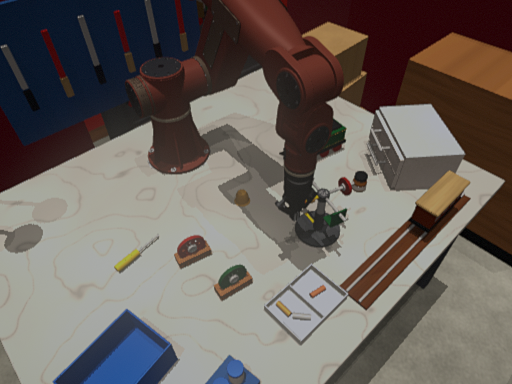

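```bash
python3 -m pendant '[0.6,0,-0.2,0,0.2,0,0,0.5,0,0,0,0,0,0]'; python3 -m pendant '[0.6,-0.07,0,0,0,3,0,0.6,-0.07,0,0,0,3,0,0.6,-0.07,0,0,0,3,0,0.6,-0.07,0,0,0,3,0,0.6,-0.07,0,0,0,3,0]'; python3 -c "
from h import *
to(641,-13,155,148)
s=snap('scene');c=s['frame'][160:280,240:380,::-1];cv2.imwrite('pics/s2.png',cv2.resize(c,None,fx=5,fy=5,interpolation=2))"
```

```text
t: 2.5
tcp_pos: [631.5, -7.5, 159.0]
tcp_rot: [180.0, -0.1, 164.1]
contact_force: [-1.5, -0.7, 0.4]
gripper_width: 0.0
t: 3.0
tcp_pos: [602.2, -0.0, 158.7]
tcp_rot: [-180.0, -0.0, 148.9]
contact_force: [0.8, -3.0, 0.3]
gripper_width: -0.005
d cm [-4.    0.89  0.37] rv [-0.05 -0.04  0.91] | tcp [602.2  -0.  158.7] [-1.7995e+02 -4.0000e-02  1.4891e+02] F [ 0.83 -2.98  0.34] w -0.005 t 3.0
```

View pics/s2.png

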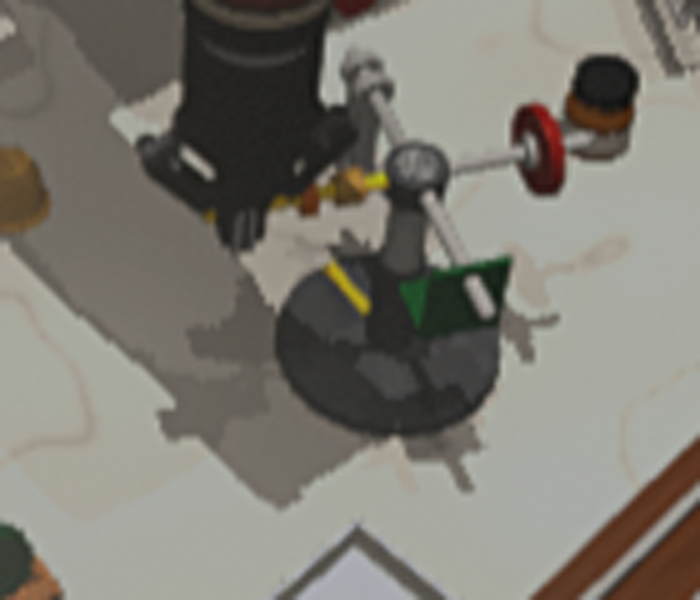

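```bash
python3 -m pendant '[0.6,-0.07,0,0,0,3,0,0.6,-0.07,0,0,0,3,0,0.6,-0.07,0,0,0,3,0,0.6,-0.07,0,0,0,3,0,0.6,-0.07,0,0,0,3,0]';python3 -m pendant '[0.6,-0.07,0,0,0,3,0,0.6,-0.07,0,0,0,3,0,0.6,-0.07,0,0,0,3,0,0.6,-0.07,0,0,0,3,0,0.6,-0.07,0,0,0,3,0]';python3 -m pendant '[0.6,-0.07,0,0,0,3,0,0.6,-0.07,0,0,0,3,0,0.6,-0.07,0,0,0,3,0,0.6,-0.07,0,0,0,3,0,0.6,-0.07,0,0,0,3,0]'; python3 -c "
from h import *
to(641,-13,155,75)
o=sensors.observe();d=o['tcp_pos'][:2]-[644.5,107.5];print(np.hypot(*d),np.degrees(np.arctan2(d[1],d[0]))%360)
s=snap('scene');c=s['frame'][160:280,240:380,::-1];cv2.imwrite('pics/s3.png',cv2.resize(c,None,fx=5,fy=5,interpolation=2))"
```

```text
t: 3.55
tcp_pos: [576.3, 15.2, 158.7]
tcp_rot: [-179.9, -0.0, 134.0]
contact_force: [0.1, -3.2, 0.6]
gripper_width: 0.004
t: 4.05
tcp_pos: [554.8, 36.7, 158.6]
tcp_rot: [-179.9, -0.0, 119.0]
contact_force: [-0.1, -3.7, 0.9]
gripper_width: 0.001
t: 4.55
tcp_pos: [539.7, 63.0, 158.6]
tcp_rot: [-179.9, -0.0, 104.0]
contact_force: [-0.2, -3.2, 0.5]
gripper_width: -0.001
d cm [-9.82  8.    0.33] rv [-0.14  0.   28.98] | tcp [539.7  63.  158.6] [-1.7986e+02 -3.0000e-02  1.0398e+02] F [-0.23 -3.24  0.5 ] w -0.001 t 4.55
113.89745419244618 203.01750421548476
```

View pics/s3.png

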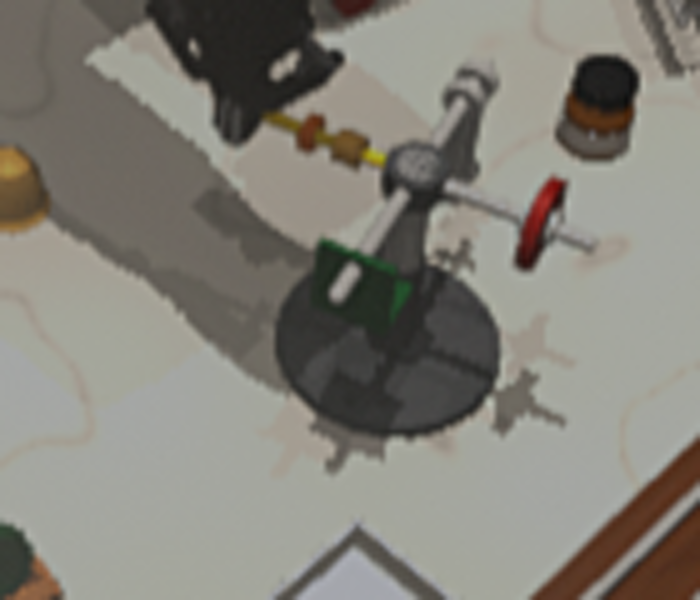

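```bash
python3 -m pendant '[0.6,-0.07,0,0,0,3,0,0.6,-0.07,0,0,0,3,0,0.6,-0.07,0,0,0,3,0,0.6,-0.07,0,0,0,3,0,0.6,-0.07,0,0,0,3,0]';python3 -m pendant '[0.6,-0.07,0,0,0,3,0,0.4,-0.05,0,0,0,2,0,0.4,-0.05,0,0,0,2,0,0.2,-0.02,0,0,0,1,0]'; python3 -c "
from h import *
to(641,-13,155,75)
o=sensors.observe();d=o['tcp_pos'][:2]-[644.5,107.5];print(np.hypot(*d),np.degrees(np.arctan2(d[1],d[0]))%360)"
```

```text
t: 5.1
tcp_pos: [532.0, 92.1, 158.4]
tcp_rot: [-179.8, -0.0, 89.0]
contact_force: [-0.5, -2.3, 0.5]
gripper_width: 0.004
t: 5.5
tcp_pos: [531.1, 108.4, 158.3]
tcp_rot: [-179.8, -0.0, 81.1]
contact_force: [-0.8, -1.3, 1.5]
gripper_width: 0.001
d cm [-10.3   12.74   0.29] rv [-0.18 -0.    6.09] | tcp [531.1 108.4 158.3] [-1.7982e+02 -1.0000e-02  8.1090e+01] F [-0.82 -1.25  1.48] w 0.001 t 5.5
113.35973782959327 179.52385638836765
```

Now in small steps watching the force.

```bash
python3 -m pendant '[0.2,-0.02,0,0,0,1,0,0.2,-0.02,0,0,0,1,0]';python3 -m pendant '[0.2,-0.02,0,0,0,1,0,0.1,0,0,0,0,0.5,0]';python3 -m pendant '[0.1,0,0,0,0,0.5,0]';python3 -m pendant '[0.1,0,0,0,0,0.5,0]'
```

```text
t: 5.7
tcp_pos: [531.6, 112.3, 158.0]
tcp_rot: [-179.8, -0.0, 79.0]
contact_force: [-1.0, -2.2, 1.9]
gripper_width: 0.002
t: 5.9
tcp_pos: [532.0, 115.5, 157.8]
tcp_rot: [-179.8, -0.0, 77.5]
contact_force: [-2.4, -1.9, 1.5]
gripper_width: -0.003
t: 6.0
tcp_pos: [532.2, 116.4, 157.8]
tcp_rot: [-179.8, -0.0, 77.0]
contact_force: [-1.8, -1.2, 1.7]
gripper_width: 0.001
t: 6.1
tcp_pos: [532.4, 117.4, 157.7]
tcp_rot: [-179.8, -0.0, 76.5]
contact_force: [-1.3, -2.7, -0.2]
gripper_width: 0.001
```

```bash
python3 -m pendant '[0.15,0,0,0,0,0.7,0]';python3 -m pendant '[0.1,0,0,0,0,0.5,0]';python3 -m pendant '[0.1,0,0,0,0,0.3,0]';python3 -c "
from h import *
to(641,-13,155,75)
o=sensors.observe();d=o['tcp_pos'][:2]-[644.5,107.5];print(np.hypot(*d),np.degrees(np.arctan2(d[1],d[0]))%360)"
```

```text
t: 6.2
tcp_pos: [532.6, 118.7, 157.7]
tcp_rot: [-179.8, 0.0, 75.8]
contact_force: [-3.3, -6.6, 1.2]
gripper_width: -0.001
t: 6.3
tcp_pos: [532.5, 118.8, 157.7]
tcp_rot: [-179.8, 0.1, 75.3]
contact_force: [-4.2, -9.7, 3.0]
gripper_width: 0.003
t: 6.4
tcp_pos: [532.4, 118.9, 157.6]
tcp_rot: [-179.8, 0.3, 74.9]
contact_force: [-5.9, -13.7, 5.8]
gripper_width: -0.001
d cm [-9.91 13.91  0.25] rv [-0.23  0.25 -0.05] | tcp [532.4 118.9 157.6] [-179.77    0.25   74.95] F [ -5.88 -13.74   5.79] w -0.001 t 6.4
112.62654573072867 174.20469282003862
```

```bash
python3 -m pendant '[-0.5,0,0,0,0,0,0,-2,0,0,0,0,0,0,-4,0,-1,0,0,0,0,-2,0,-4,0,0,0,0.5,0,0,-4.5,0,0,0,1]'; python3 -c "
from h import *
to(614,-236,200,77)"
```

```text
t: 6.9
tcp_pos: [510.4, 36.7, 253.0]
tcp_rot: [-179.7, 0.0, 74.9]
contact_force: [1.8, -0.2, 0.3]
gripper_width: 0.326
d cm [-23.63  17.14   5.2 ] rv [-0.34  0.   -2.11] | tcp [510.4  36.7 253. ] [-1.7966e+02  1.0000e-02  7.4890e+01] F [ 1.78 -0.21  0.33] w 0.326 t 6.9
```

```bash
python3 -m pendant '[-3.5,2.5,0,0,0,-0.4,1,-3.5,2.5,0,0,0,-0.4,1,-3.5,2.5,0,0,0,-0.4,1,-3.5,2.5,0,0,0,-0.4,1,-3.5,2.5,0,0,0,-0.4,1]'; python3 -c "
from h import *
to(614,-236,200,77)
T=snap('top');C=snap('scene')
c=T['frame'][100:200,170:290,::-1];cv2.imwrite('pics/a1.png',cv2.resize(c,None,fx=6,fy=6,interpolation=2))
c=C['frame'][160:300,200:370,::-1];cv2.imwrite('pics/a2.png',cv2.resize(c,None,fx=4.5,fy=4,interpolation=2))"
```

```text
t: 7.4
tcp_pos: [591.0, -163.3, 252.5]
tcp_rot: [-179.9, -0.1, 77.1]
contact_force: [1.0, 0.5, 0.4]
gripper_width: 0.999
d cm [-6.57  3.89  5.23] rv [-0.13 -0.05  0.05] | tcp [ 591.  -163.3  252.5] [-1.7987e+02 -5.0000e-02  7.7050e+01] F [0.97 0.54 0.39] w 0.999 t 7.4
```

View pics/a1.png

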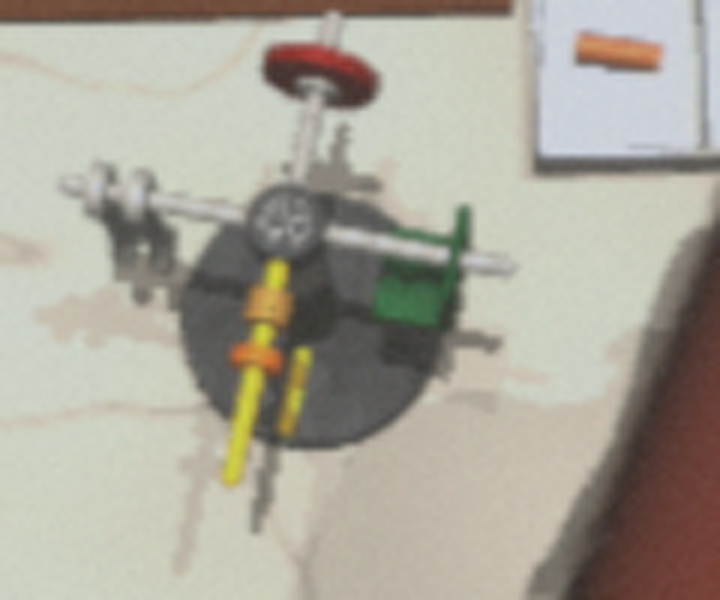

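View pics/a2.png

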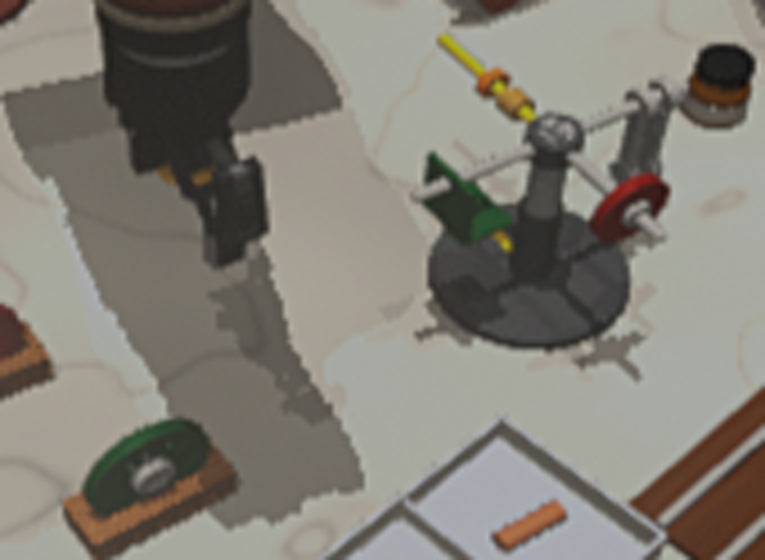

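```bash
cat > br.py <<'E'
from h import *
M=np.array([644.5,107.5])
for n in('top','scene'):
    q=snap(n);P=cloud(q);hsv=cv2.cvtColor(q['frame'],cv2.COLOR_RGB2HSV);H,S,V=[hsv[...,i].astype(int) for i in range(3)]
    for nm,m in(('branch',(H>24)&(H<35)&(S>140)&(V>90)),('collar',(H<17)&(S>140)),('nut',(H>=17)&(H<=24)&(S>100))):
        m=m&(np.abs(P[...,2]-172)<16)&(np.linalg.norm(P[...,:2]-M,axis=-1)<165)&(P[...,0]<640)
        v,u=np.nonzero(m)
        Q=np.array([ray(q,a,b,170)[:2] for a,b in zip(u,v)])
        if nm=='branch':
            w,vec=np.linalg.eigh(np.cov(Q.T));d=vec[:,1];d=d if d[0]<0 else -d;c=Q.mean(0);nn=np.array([-d[1],d[0]])
            print(n,'dir',np.degrees(np.arctan2(d[1],d[0])),'mean',c,'off M',(M-c)@nn)
        s=(Q-M)@d;print(n,nm,len(Q),'along',np.percentile(s,[0,5,50,95,100]).round(1),'lat',((Q-M)@nn).min().round(1),((Q-M)@nn).max().round(1))
        if nm=='branch': e=Q[s>np.max(s)-4];print('tip',e.mean(0),'line@514:',c+d*(514-c[0])/d[0])
E
python3 br.py
```

```text
top dir 167.46425129667125 mean [563.78744376 127.59772871] off M 2.1000578139475325
top branch 76 along [ 21.6  25.1  89.1 127.6 133.3] lat -6.9 2.4
tip [516.76529468 137.21037924] line@514: [514.         138.66793453]
top collar 22 along [64.  64.5 70.  74.  74.1] lat -13.0 9.1
top nut 62 along [ 30.6  34.2  46.5  86.1 132.7] lat -12.4 7.2
scene dir 168.57451765711727 mean [559.78775432 130.69430063] off M 5.953735045859034
scene branch 42 along [ 27.5  31.   96.1 129.7 133.7] lat -10.8 -2.4
tip [516.50702696 139.48065932] line@514: [514.         139.94792537]
scene collar 21 along [63.2 68.4 75.9 82.8 83.1] lat -16.3 5.2
scene nut 45 along [ 25.8  33.1  53.  102.9 135.4] lat -13.3 5.3
```

Run:
```python
from h import *
for n in('top','scene'):
    q=snap(n);P=cloud(q);hsv=cv2.cvtColor(q['frame'],cv2.COLOR_RGB2HSV);H,S,V=[hsv[...,i].astype(int) for i in range(3)]
    gr=(H>45)&(H<95)&(S>50)&(P[...,0]>560)&(P[...,0]<670)&(P[...,1]<-170)&(P[...,1]>-300)&(P[...,2]>35)&(P[...,2]<115)
    v,u=np.nonzero(gr);Q=P[gr];print(n,gr.sum(),u.min(),u.max(),v.min(),v.max())
    d=np.linalg.svd(Q-Q.mean(0))[2];print(Q.mean(0),np.degrees(np.arctan2(d[0,1],d[0,0])),d[0])
    print('plane normal',d[2])
    wd=((H<18)&(S>80)&(P[...,0]>560)&(P[...,0]<670)&(P[...,1]<-160)&(P[...,1]>-310)&(np.abs(P[...,2]-28)<9))
    v,u=np.nonzero(wd);X=np.array([ray(q,a,b,30)[:2] for a,b in zip(u,v)],np.float32);print('wood',len(X),cv2.minAreaRect(X))
```

```text
Traceback (most recent call last):
ValueError: zero-size array to reduction operation minimum which has no identity
```

```bash
python3 -m pendant '[-3.3,2,1,0,0,-1,1,-3.3,1.8,3,0,0,-1,1,0,0,1.5,0,0,0,1,0,0,0,0,0,0,1]'; python3 -c "
from h import *
to(614.5,-235,76,79)
q=snap('scene','b1');P=cloud(q);hsv=cv2.cvtColor(q['frame'],cv2.COLOR_RGB2HSV);H,S,V=[hsv[...,i].astype(int) for i in range(3)]
cv2.imwrite('pics/b1.png',cv2.resize(q['frame'][180:320,150:330,::-1],None,fx=4.2,fy=4.2,interpolation=2))
gr=(H>45)&(H<95)&(S>50)&(P[...,0]>560)&(P[...,0]<670)&(P[...,1]<-170)&(P[...,1]>-300)&(P[...,2]>35)&(P[...,2]<115)
Q=P[gr];d=np.linalg.svd(Q-Q.mean(0))[2];print(len(Q),Q.mean(0),d)
"
```

```text
t: 8.05
tcp_pos: [611.4, -233.1, 194.8]
tcp_rot: [-179.6, -0.1, 79.1]
contact_force: [0.3, -0.3, 0.2]
gripper_width: 1.003
d cm [-0.16  0.43 11.87] rv [-0.43 -0.12  0.05] | tcp [ 611.4 -233.1  194.8] [-1.7957e+02 -1.2000e-01  7.9050e+01] F [ 0.33 -0.31  0.17] w 1.003 t 8.05
91 [ 614.32467805 -242.31995157   88.71861682] [[ 0.15050686  0.96580198  0.21112606]
 [-0.08273463 -0.20050453  0.97619307]
 [ 0.98514094 -0.1643912   0.04972797]]
```

View pics/b1.png

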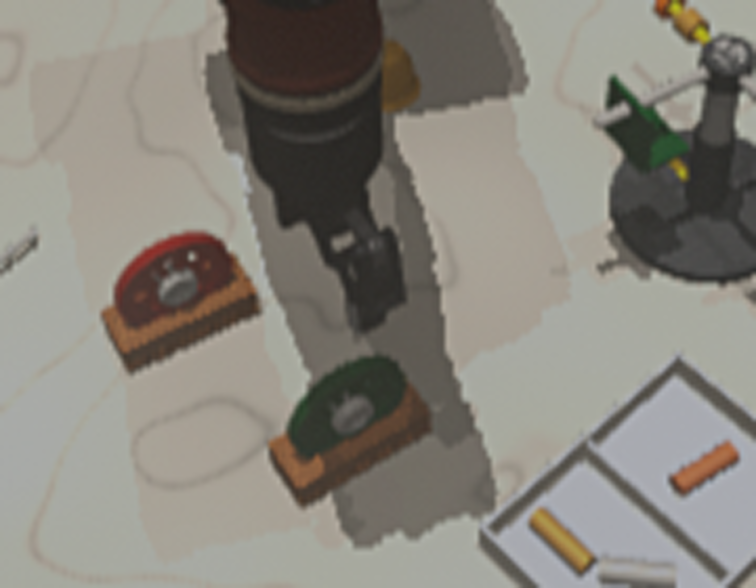

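```bash
python3 -m pendant '[-0.1,0.3,4,-0.4,0,-0.2,1,0,0,4,0,0,0,1,0,0,2.5,0,0,0,1,0,0,1.3,0,0,0,1,0,0,0,0,0,0,1]'; python3 -c "
from h import *
to(614.5,-235,76,79)
q=snap('scene','b2')
cv2.imwrite('pics/b2.png',cv2.resize(q['frame'][210:320,170:300,::-1],None,fx=6,fy=5.4,interpolation=2))
"
```

```text
t: 8.6
tcp_pos: [615.4, -234.6, 79.0]
tcp_rot: [179.9, -0.0, 79.3]
contact_force: [-1.3, 0.7, 0.3]
gripper_width: 0.998
d cm [-0.05 -0.08  0.3 ] rv [ 0.14 -0.05  0.31] | tcp [ 615.4 -234.6   79. ] [ 1.7986e+02 -5.0000e-02  7.9310e+01] F [-1.29  0.67  0.25] w 0.998 t 8.6
```

View pics/b2.png

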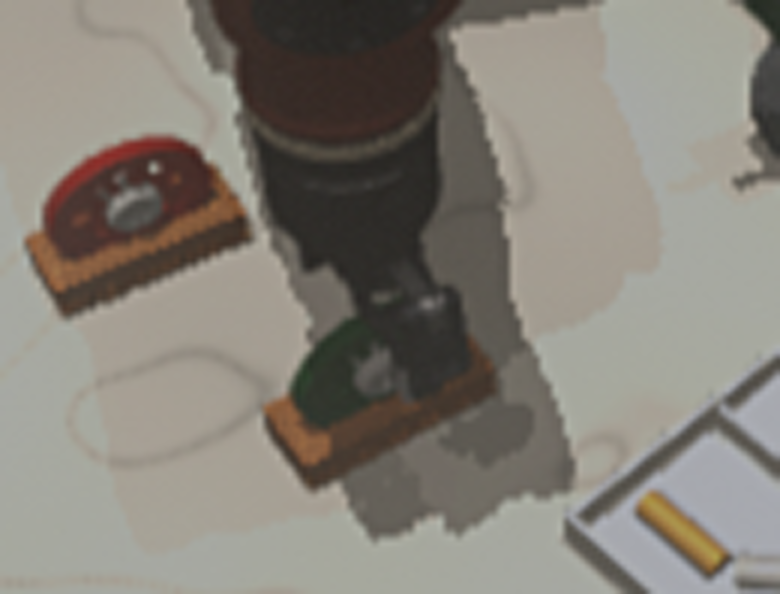

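Run:
```python
from h import *
q=snap('scene');a=np.radians(-10.5);n=np.array([np.cos(a),np.sin(a),0])
for w in(np.array([614.5,-235,55.]),):
    print(proj(q,w+12*n))
Rm,t=cam(q)
hsv=cv2.cvtColor(q['frame'],cv2.COLOR_RGB2HSV)[262:300,215:250]
for u,v in((233.8,278.1),(232.8,278.3)):
    d=Rm@np.array([(u-q['cx'])/q['fx'],(v-q['cy'])/q['fy'],1])
    p=t+d*(55-t[2])/d[2];print('hub face at z55',p,'-> centre',p-12*n)
    w=np.array([614.5,-235,55.]);k=((w+12*n-t)@n)/(d@n);print('on plane',t+d*k-12*n)
```

```text
(np.float64(233.92731908241228), np.float64(280.0208389124357))
hub face at z55 [ 621.30086361 -233.38191002   55.        ] -> centre [ 609.50180472 -231.19508371   55.        ]
on plane [ 614.54011158 -234.78357731   65.17894789]
hub face at z55 [ 619.8321626  -235.89094963   55.        ] -> centre [ 608.03310371 -233.70412332   55.        ]
on plane [ 613.96532572 -237.88484424   66.94782954]
```

```bash
python3 -m pendant '[0,-0.08,0.3,0,0,0,1,0,0,0,0,0,0,0.3,0,0,0,0,0,0,0.2,0,0,0,0,0,0,0.1,0,0,0,0,0,0,0]';python3 -m pendant '[0,0,0,0,0,0,0,0,0,0,0,0,0,0,0,0,0,0,0,0,0]'; python3 -c "
from h import *
to(614.5,-235,76,79)"
```

```text
t: 9.2
tcp_pos: [614.9, -235.9, 76.3]
tcp_rot: [179.8, -0.0, 79.2]
contact_force: [1.0, -0.3, -0.7]
gripper_width: 0.33
t: 9.5
tcp_pos: [615.0, -235.9, 76.4]
tcp_rot: [179.8, -0.0, 79.2]
contact_force: [-0.9, -0.0, 2.3]
gripper_width: 0.127
d cm [ 0.08 -0.06  0.04] rv [ 0.22 -0.01  0.24] | tcp [ 615.  -235.9   76.4] [ 1.7978e+02 -1.0000e-02  7.9240e+01] F [-0.95 -0.02  2.35] w 0.127 t 9.5
```

```bash
python3 -m pendant '[0,0,-1,0,0,0,0,0,0,-2,0,0,0,0,0,0,-3,0,0,0,0,0,0,-4,0,0,0,0,0,0,-4,0,0,0,0]';python3 -m pendant '[0,0,-3,0,0,0,0,0,0,0,0,0,0,0]'; python3 -c "
from h import *
to(470,149,246,76.5)
q=snap('scene')
cv2.imwrite('pics/b3.png',cv2.resize(q['frame'][150:300,170:330,::-1],None,fx=4.5,fy=4,interpolation=2))"
```

```text
t: 10.0
tcp_pos: [613.6, -235.3, 217.4]
tcp_rot: [179.9, -0.0, 79.2]
contact_force: [1.0, -0.1, -3.3]
gripper_width: 0.126
t: 10.2
tcp_pos: [616.0, -236.5, 251.3]
tcp_rot: [179.4, 0.1, 79.3]
contact_force: [1.3, -0.4, -3.4]
gripper_width: 0.124
d cm [ 35.15 -21.54   0.24] rv [0.6  0.08 2.75] | tcp [ 616.  -236.5  251.3] [1.794e+02 1.000e-01 7.925e+01] F [ 1.26 -0.44 -3.36] w 0.124 t 10.2
```

View pics/b3.png

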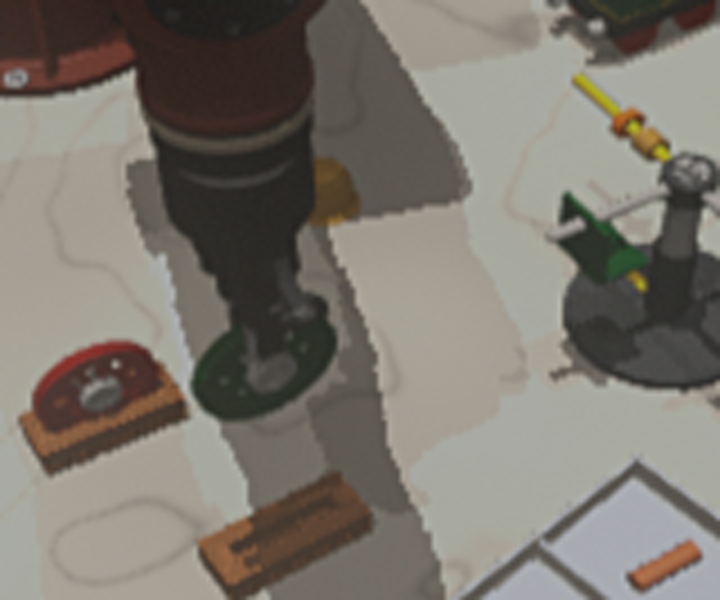

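```bash
python3 -m pendant '[2.5,-1.6,0,0,0,0.3,0,3.6,-2.2,0,0,0,0.3,0,3.6,-2.2,0,0,0,0.3,0,3.6,-2.2,0,0,0,0.3,0,3.6,-2.2,0,0,0,0.3,0]';python3 -m pendant '[3.6,-2.2,0,0,0,0.3,0,3.6,-2.2,0,0,0,0.3,0,3.6,-2.2,0,0,0,0.3,0,3.6,-2.2,0,0,0,0.3,0,2.5,-1.6,0,0,0,0,0]'; python3 -c "
from h import *
to(470,149,191,76.5)"
```

```text
t: 10.75
tcp_pos: [543.6, -47.8, 243.9]
tcp_rot: [180.0, -0.0, 77.7]
contact_force: [0.5, 0.0, -3.2]
gripper_width: 0.124
t: 11.25
tcp_pos: [479.4, 140.4, 243.9]
tcp_rot: [180.0, 0.0, 76.6]
contact_force: [0.3, -1.1, -4.5]
gripper_width: 0.122
d cm [ 0.62 -1.11  5.29] rv [0.01 0.01 0.1 ] | tcp [479.4 140.4 243.9] [1.7999e+02 1.0000e-02 7.6600e+01] F [ 0.26 -1.06 -4.48] w 0.122 t 11.25
```

```bash
python3 -m pendant '[0.6,-1.1,2,0,0,0,0,0,0,2,0,0,0,0,0,0,1.2,0,0,0,0,0,0,0,0,0,0,0]'; python3 -c "
from h import *
to(470,149,191,76.5)
q=snap('scene','c1');cv2.imwrite('pics/c1.png',cv2.resize(q['frame'][130:250,230:370,::-1],None,fx=5.6,fy=5,interpolation=2))
q=snap('top','c2');cv2.imwrite('pics/c2.png',cv2.resize(q['frame'][90:230,150:300,::-1],None,fx=5,fy=4.2,interpolation=2))"
```

```text
t: 11.65
tcp_pos: [470.1, 146.6, 190.6]
tcp_rot: [-179.9, 0.1, 76.6]
contact_force: [-0.7, -0.1, -3.8]
gripper_width: 0.124
d cm [ 0.24 -0.06 -0.04] rv [-0.12  0.1   0.07] | tcp [470.1 146.6 190.6] [-1.7988e+02  1.0000e-01  7.6570e+01] F [-0.68 -0.15 -3.79] w 0.124 t 11.65
```

View pics/c1.png

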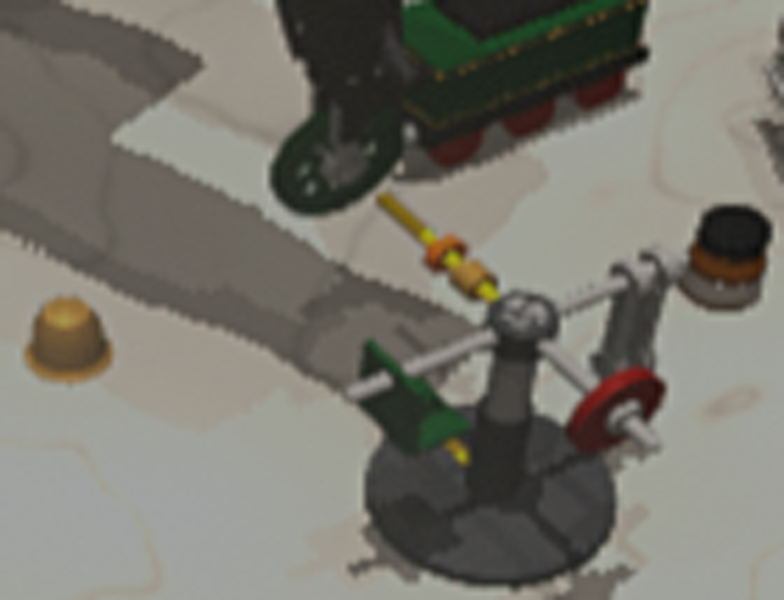

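View pics/c2.png

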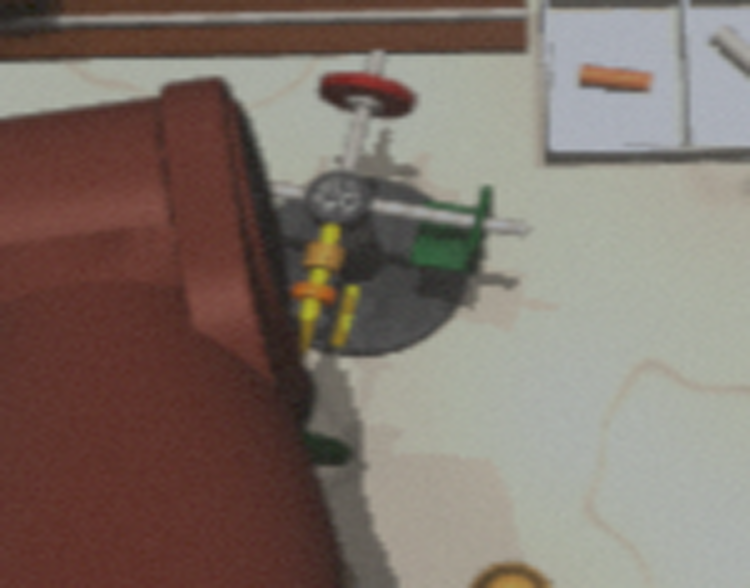

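```bash
cat > wh.py <<'E'
from h import *
q=snap('scene');P=cloud(q);hsv=cv2.cvtColor(q['frame'],cv2.COLOR_RGB2HSV);H,S,V=[hsv[...,i].astype(int) for i in range(3)]
o=sensors.observe();tcp=o['tcp_pos'];Rt=R.from_euler('xyz',o['tcp_rot'],degrees=True)
W=tcp+Rt.apply([0,0,21.4]);ax=Rt.apply([0,1,0]);ex=Rt.apply([1,0,0]);ez=np.array([0,0,1.])
u0,v0=proj(q,W);print('pred centre px',u0,v0)
m=((H>45)&(H<95)&(S>60)&(np.linalg.norm(P-W,axis=-1)<62)).astype(np.uint8)
k,l,st,ce=cv2.connectedComponentsWithStats(m);i=1+np.argmax(st[1:,4]);m=(l==i).astype(np.uint8)
c=max(cv2.findContours(m,0,1)[0],key=len);hull=cv2.convexHull(c)
print('mask',st[i],'ellipse hull',cv2.fitEllipse(c))
th=np.linspace(0,2*np.pi,60)
pts=np.concatenate([W+s*6*ax+45*np.outer(np.cos(th),ex)+45*np.outer(np.sin(th),ez) for s in(-1,1)])
a,b=proj(q,pts);print('pred u',a.min(),a.max(),'v',b.min(),b.max())
# hub (grey bright) near
hb=((S<70)&(V>75)&(np.linalg.norm(P-W,axis=-1)<28));v,u=np.nonzero(hb);print('hub px',len(u),u.mean() if len(u) else 0,v.mean() if len(u) else 0,'pred face',proj(q,W+12*ax))
A,B=proj(q,[515,138.5,170]),proj(q,[644.5,107.5,170]);print('branch px',A,B)
big=cv2.resize(q['frame'][130:190,270:350,::-1],None,fx=9,fy=9,interpolation=2)
for (x,y),col in(((u0,v0),(0,0,255)),(proj(q,W+12*ax),(255,0,255)),(A,(255,255,0)),(proj(q,W+60*ax),(0,255,255))): cv2.circle(big,(int((x-270+.5)*9),int((y-130+.5)*9)),4,col,-1)
for x,y in zip(a,b): cv2.circle(big,(int((x-270+.5)*9),int((y-130+.5)*9)),2,(255,255,255),-1)
import sys;cv2.imwrite('pics/%s.png'%sys.argv[1],big)
E
python3 wh.py d1
```

```text
pred centre px 290.0249541646369 161.28600785754378
mask [280 152   9  11  28] ellipse hull ((283.9539794921875, 157.1916046142578), (2.9042916297912598, 11.810517311096191), 36.420814514160156)
pred u 277.4361338054923 302.4323184480041 v 148.82005298498933 173.35698490227662
hub px 13 288.0 163.53846153846155 pred face (np.float64(292.01927129809343), np.float64(163.38626799662308))
branch px (np.float64(297.78389194208995), np.float64(169.2455292704614)) (np.float64(322.30630217532075), np.float64(195.15181185663317))
```

View pics/d1.png

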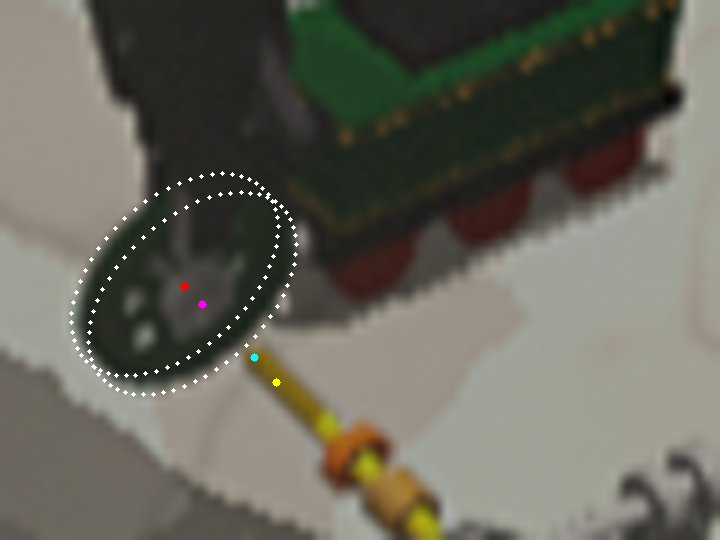

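```bash
python3 -m pendant '[0.25,0.06,-0.08,-0.1,0.1,0,0,0,1,0,0,0,0,0,0,1,0,0,0,0,0,0,0.8,0,0,0,0,0,0,0,0,0,0,0,0]'; python3 -c "
from h import *
to(470,149,191.4,76.5)"; python3 wh.py d2
```

```text
t: 12.3
tcp_pos: [502.4, 142.0, 194.3]
tcp_rot: [179.7, -0.1, 76.5]
contact_force: [-0.3, 0.2, -3.8]
gripper_width: 0.126
d cm [-0.08 -3.32  0.27] rv [ 0.33 -0.12 -0.01] | tcp [502.4 142.  194.3] [ 1.7967e+02 -1.2000e-01  7.6490e+01] F [-0.34  0.18 -3.78] w 0.126 t 12.3
pred centre px 295.62000497316296 166.04537298672136
mask [286 157   9  11  35] ellipse hull ((290.264404296875, 162.1264190673828), (3.7987847328186035, 11.434500694274902), 36.74008560180664)
pred u 282.89130836715043 308.1725843875107 v 153.47795852505408 178.21486987054234
hub px 12 293.75 167.83333333333334 pred face (np.float64(297.67442297344456), np.float64(168.1981908106899))
branch px (np.float64(297.78389194208995), np.float64(169.2455292704614)) (np.float64(322.30630217532075), np.float64(195.15181185663317))
```

View pics/d2.png

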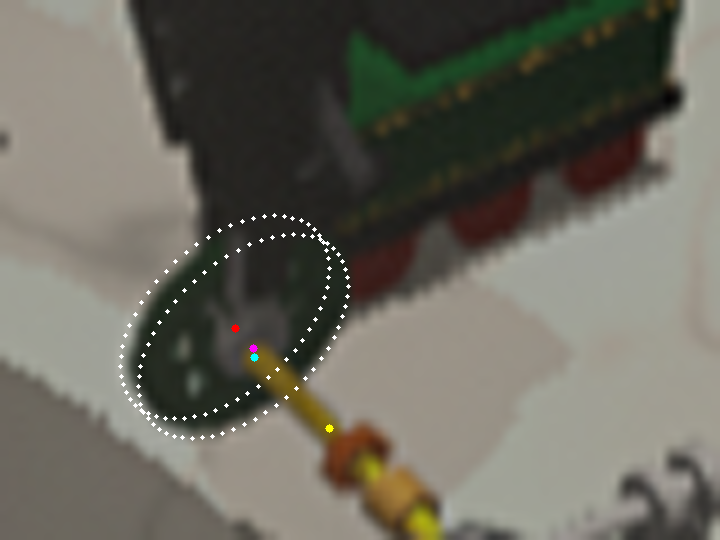

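```bash
python3 -m pendant '[0,0,0.27,0.3,0,0,0,0,0,0,0,0,0,0]'; python3 -m pendant '[0,0.3,0,0,0,0,0,0,0.2,0,0,0,0,0]'; python3 -m pendant '[0,0.3,0,0,0,0,0]';python3 -m pendant '[0,0.3,0,0,0,0,0]';python3 -c "
from h import *
to(470,149,191.4,76.5)"
```

```text
t: 12.55
tcp_pos: [500.6, 142.5, 191.3]
tcp_rot: [-179.9, -0.1, 76.5]
contact_force: [0.2, -0.9, -3.6]
gripper_width: 0.131
t: 12.75
tcp_pos: [506.0, 141.2, 191.8]
tcp_rot: [180.0, -0.1, 76.5]
contact_force: [-1.2, -1.4, -3.0]
gripper_width: 0.122
t: 12.85
tcp_pos: [508.5, 140.4, 191.7]
tcp_rot: [-180.0, -0.1, 76.5]
contact_force: [-3.3, -1.5, -3.8]
gripper_width: 0.127
t: 12.95
tcp_pos: [511.5, 139.7, 191.6]
tcp_rot: [-180.0, -0.1, 76.5]
contact_force: [-1.9, -2.2, -2.1]
gripper_width: 0.127
d cm [-0.06 -4.26  0.03] rv [-0.04 -0.08  0.04] | tcp [511.5 139.7 191.6] [-1.7996e+02 -8.0000e-02  7.6540e+01] F [-1.9  -2.21 -2.05] w 0.127 t 12.95
```

```bash
python3 -m pendant '[-0.1,0,-0.06,0,0,0,0,0,0,0,0,0,0,0]'; python3 -m pendant '[0,0.3,0,0,0,0,0]';python3 -m pendant '[0,0.3,0,0,0,0,0]';python3 -m pendant '[0,0.3,0,0,0,0,0]'; python3 -c "
from h import *
to(470,149,191.4,76.5)"
```

```text
t: 13.15
tcp_pos: [511.9, 139.1, 192.5]
tcp_rot: [180.0, -0.2, 76.5]
contact_force: [0.2, 0.2, -3.8]
gripper_width: 0.125
t: 13.25
tcp_pos: [514.5, 138.5, 192.5]
tcp_rot: [180.0, -0.2, 76.6]
contact_force: [0.2, 0.1, -4.0]
gripper_width: 0.125
t: 13.35
tcp_pos: [517.8, 137.7, 192.5]
tcp_rot: [180.0, -0.1, 76.6]
contact_force: [0.0, 0.6, -3.6]
gripper_width: 0.125
t: 13.45
tcp_pos: [520.7, 136.9, 192.5]
tcp_rot: [180.0, -0.1, 76.5]
contact_force: [-0.1, -0.1, -2.7]
gripper_width: 0.127
d cm [-0.01 -5.21  0.1 ] rv [ 0.02 -0.14  0.05] | tcp [520.7 136.9 192.5] [ 1.7998e+02 -1.4000e-01  7.6550e+01] F [-0.14 -0.11 -2.73] w 0.127 t 13.45
```

```bash
python3 -m pendant '[0,0.4,0,0,0,0,0,0,0.4,0,0,0,0,0]'; python3 -m pendant '[0,0.4,0,0,0,0,0,0,0.4,0,0,0,0,0]'; python3 -m pendant '[0,0.4,0,0,0,0,0,0,0.3,0,0,0,0,0]'; python3 -c "
from h import *
to(470,149,192,76.5)"; python3 wh.py d3
```

```text
t: 13.65
tcp_pos: [528.4, 135.0, 192.4]
tcp_rot: [180.0, -0.1, 76.5]
contact_force: [0.4, -0.5, -3.3]
gripper_width: 0.123
t: 13.85
tcp_pos: [536.2, 133.1, 192.3]
tcp_rot: [-180.0, -0.1, 76.5]
contact_force: [0.1, -0.8, -3.6]
gripper_width: 0.128
t: 14.05
tcp_pos: [543.1, 131.5, 192.3]
tcp_rot: [180.0, -0.1, 76.5]
contact_force: [0.1, 0.1, -3.8]
gripper_width: 0.128
d cm [ 0.01 -7.51  0.03] rv [ 0.   -0.13  0.04] | tcp [543.1 131.5 192.3] [ 1.800e+02 -1.300e-01  7.654e+01] F [ 0.15  0.1  -3.75] w 0.128 t 14.05
pred centre px 302.84598563347055 174.46812197270123
mask [292 164  10  18  45] ellipse hull ((296.8006896972656, 173.13461303710938), (5.177538871765137, 16.378700256347656), 27.470510482788086)
pred u 289.91524291620135 315.604252544253 v 161.77791289894162 186.7581541916487
hub px 9 302.1111111111111 175.22222222222223 pred face (np.float64(304.98624441830094), np.float64(176.72773904522722))
branch px (np.float64(297.78389194208995), np.float64(169.2455292704614)) (np.float64(322.30630217532075), np.float64(195.15181185663317))
```

View pics/d3.png

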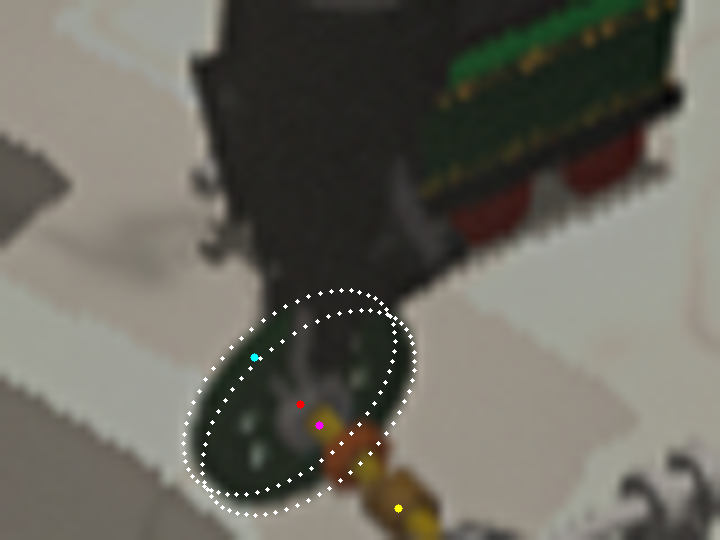

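```bash
python3 -m pendant '[0,0.4,0,0,0,0,0,0,0.4,0,0,0,0,0,0,0.3,0,0,0,0,0]'; python3 -m pendant '[0,0.2,0,0,0,0,0]'; python3 -m pendant '[0,0.2,0,0,0,0,0]'
```

```text
t: 14.4
tcp_pos: [553.7, 128.9, 192.4]
tcp_rot: [180.0, -0.1, 76.5]
contact_force: [-0.6, -0.3, -3.2]
gripper_width: 0.128
t: 14.5
tcp_pos: [555.6, 128.4, 192.3]
tcp_rot: [180.0, -0.1, 76.5]
contact_force: [0.5, 1.0, -2.9]
gripper_width: 0.122
t: 14.6
tcp_pos: [557.4, 128.0, 192.4]
tcp_rot: [-180.0, -0.1, 76.5]
contact_force: [-0.8, -0.4, -3.8]
gripper_width: 0.13
```

```bash
python3 -m pendant '[0,0.15,0,0,0,0,0]'; python3 -m pendant '[0,0.15,0,0,0,0,0]'; python3 -m pendant '[0,0.15,0,0,0,0,0]'
```

```text
t: 14.7
tcp_pos: [558.8, 127.7, 192.3]
tcp_rot: [-180.0, -0.1, 76.5]
contact_force: [-2.2, 1.1, -3.1]
gripper_width: 0.127
t: 14.8
tcp_pos: [559.2, 127.6, 192.2]
tcp_rot: [-179.9, -0.1, 76.6]
contact_force: [-4.7, 1.4, -0.7]
gripper_width: 0.128
t: 14.9
tcp_pos: [560.5, 127.3, 192.2]
tcp_rot: [-179.9, -0.1, 76.6]
contact_force: [-4.6, 0.4, -0.2]
gripper_width: 0.126
```

```bash
python3 -m pendant '[0,0.15,0,0,0,0,0]'; python3 -m pendant '[0,0.15,0,0,0,0,0]'; python3 -m pendant '[0,0.15,0,0,0,0,0]'
```

```text
t: 15.0
tcp_pos: [562.0, 126.9, 192.2]
tcp_rot: [-179.9, -0.1, 76.6]
contact_force: [-5.7, 0.2, 0.1]
gripper_width: 0.125
t: 15.1
tcp_pos: [563.4, 126.6, 192.3]
tcp_rot: [-179.9, -0.1, 76.6]
contact_force: [-5.2, 1.1, -0.1]
gripper_width: 0.124
t: 15.2
tcp_pos: [564.9, 126.3, 192.3]
tcp_rot: [-179.9, -0.1, 76.6]
contact_force: [-5.6, 1.6, -0.2]
gripper_width: 0.129
```

```bash
python3 -m pendant '[0,0.15,0,0,0,0,0]'; python3 -m pendant '[0,0.15,0,0,0,0,0]'
```

```text
t: 15.3
tcp_pos: [566.4, 125.9, 192.3]
tcp_rot: [-179.9, -0.1, 76.6]
contact_force: [-4.8, 1.6, 0.1]
gripper_width: 0.124
t: 15.4
tcp_pos: [567.8, 125.6, 192.3]
tcp_rot: [-179.9, -0.1, 76.6]
contact_force: [-4.7, 3.1, -0.4]
gripper_width: 0.125
```

```bash
python3 -m pendant '[0.05,0.1,0,0,0,0,0]'; python3 -m pendant '[0.03,0.1,0,0,0,0,0]'; python3 -m pendant '[0,0.1,0,0,0,0,0]'
```

```text
t: 15.5
tcp_pos: [569.0, 125.6, 192.3]
tcp_rot: [-179.9, -0.1, 76.6]
contact_force: [-5.1, 0.2, 0.3]
gripper_width: 0.127
t: 15.6
tcp_pos: [569.8, 125.6, 192.1]
tcp_rot: [-179.9, -0.1, 76.6]
contact_force: [-4.7, -1.5, -1.1]
gripper_width: 0.127
t: 15.7
tcp_pos: [570.7, 125.3, 192.1]
tcp_rot: [-179.9, -0.1, 76.6]
contact_force: [-4.8, 0.7, -1.3]
gripper_width: 0.127
```

```bash
python3 -m pendant '[0,0.1,0,0,0,0,0]'; python3 -m pendant '[0,0.1,0,0,0,0,0]'
```

```text
t: 15.8
tcp_pos: [571.7, 125.1, 192.1]
tcp_rot: [-179.9, -0.1, 76.6]
contact_force: [-6.0, 0.0, -0.9]
gripper_width: 0.121
t: 15.9
tcp_pos: [572.2, 125.0, 192.0]
tcp_rot: [-179.8, -0.1, 76.6]
contact_force: [-10.1, 1.2, 0.2]
gripper_width: 0.127
```

```bash
python3 -m pendant '[0,0.1,0,0,0,0,0]'; python3 -m pendant '[0,0.1,0,0,0,0,0]'
```

```text
t: 16.0
tcp_pos: [572.3, 125.0, 191.9]
tcp_rot: [-179.7, -0.1, 76.6]
contact_force: [-12.9, 1.9, 4.1]
gripper_width: 0.125
t: 16.1
tcp_pos: [572.5, 124.9, 191.9]
tcp_rot: [-179.6, -0.1, 76.6]
contact_force: [-15.8, 2.3, 5.5]
gripper_width: 0.129
```

```bash
python3 -m pendant '[0,-0.04,0,0,0,0,0]'; python3 -m pendant '[0,0,0,0,0,0,0]'; python3 -m pendant '[0,0,0,0,0,0,0,0,0,0,0,0,0,0,0,0,0,0,0,0,0,0,0,0,0,0,0,0]'; python3 wh.py d4;python3 br.py
```

```text
t: 16.2
tcp_pos: [572.4, 125.0, 192.0]
tcp_rot: [-179.7, -0.1, 76.6]
contact_force: [-11.6, 1.2, 3.6]
gripper_width: 0.131
t: 16.3
tcp_pos: [572.4, 125.0, 192.0]
tcp_rot: [-179.7, -0.1, 76.6]
contact_force: [-12.5, 1.2, 3.2]
gripper_width: 0.127
t: 16.7
tcp_pos: [572.4, 125.0, 192.0]
tcp_rot: [-179.7, -0.1, 76.6]
contact_force: [-13.6, 1.5, 4.3]
gripper_width: 0.127
pred centre px 308.28494405587384 180.10544426389802
mask [298 170  10  20  50] ellipse hull ((302.3856506347656, 180.13949584960938), (6.315688133239746, 17.883869171142578), 23.315792083740234)
pred u 295.2156643295707 321.1837332240283 v 167.32011723507446 192.4882145670691
hub px 9 306.6666666666667 181.55555555555554 pred face (np.float64(310.4900366462775), np.float64(182.4477261276419))
branch px (np.float64(297.78389194208995), np.float64(169.2455292704614)) (np.float64(322.30630217532075), np.float64(195.15181185663317))
  avg = a.mean(axis, **keepdims_kw)
  ret = um.true_divide(
br.py:10: RuntimeWarning: Degrees of freedom <= 0 for slice
  w,vec=np.linalg.eigh(np.cov(Q.T));d=vec[:,1];d=d if d[0]<0 else -d;c=Q.mean(0);nn=np.array([-d[1],d[0]])
  c *= np.true_divide(1, fact)
  c *= np.true_divide(1, fact)
Traceback (most recent call last):
ValueError: not enough values to unpack (expected 2, got 0)

During handling of the above exception, another exception occurred:

Traceback (most recent call last):
  File "br.py", line 10, in <module>
    w,vec=np.linalg.eigh(np.cov(Q.T));d=vec[:,1];d=d if d[0]<0 else -d;c=Q.mean(0);nn=np.array([-d[1],d[0]])
          ~~~~~~~~~~~~~~^^^^^^^^^^^^^
numpy.linalg.LinAlgError: 0-dimensional array given. Array must be at least two-dimensional
```

View pics/d4.png

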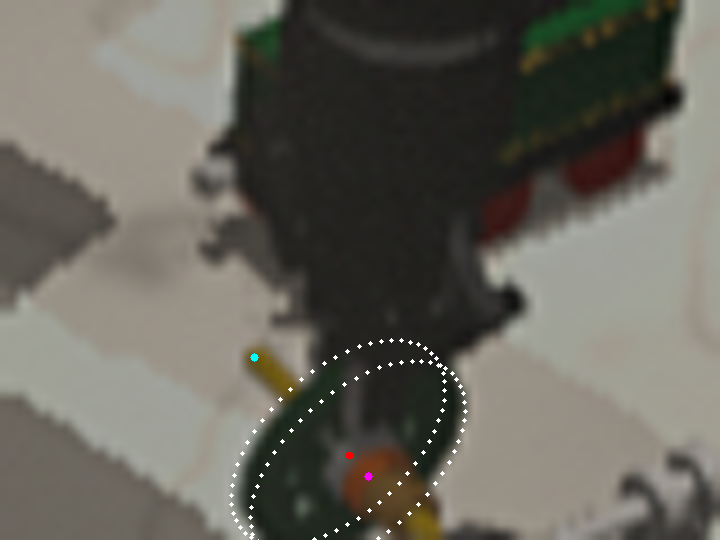

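```bash
python3 -m pendant '[0,0.03,0,0,0,0,0]'; python3 -m pendant '[0,0,0,0,0,0,0,0,0,0,0,0,0,0,0,0,0,0,0,0,0,0,0,0,0,0,0,0]'; python3 -m pendant '[0,-0.08,0,0,0,0,0]'; python3 -m pendant '[0,-0.08,0,0,0,0,0]'
```

```text
t: 16.9
tcp_pos: [572.4, 125.0, 191.9]
tcp_rot: [-179.6, -0.1, 76.6]
contact_force: [-15.2, 2.6, 4.6]
gripper_width: 0.125
t: 17.3
tcp_pos: [572.4, 125.0, 192.0]
tcp_rot: [-179.6, -0.1, 76.6]
contact_force: [-13.2, 2.9, 4.9]
gripper_width: 0.127
t: 17.4
tcp_pos: [572.2, 125.0, 192.0]
tcp_rot: [-179.7, -0.1, 76.6]
contact_force: [-9.5, 1.6, 1.8]
gripper_width: 0.124
t: 17.5
tcp_pos: [572.1, 125.0, 192.1]
tcp_rot: [-179.8, -0.1, 76.6]
contact_force: [-6.3, 0.5, 0.4]
gripper_width: 0.127
```

```bash
python3 -m pendant '[0,-0.08,0.0,0,0,0,0,0,-0.01,0.05,0,0,0,0]'; python3 -m pendant '[0,0,0,0,0,0,0.16,0,0,0,0,0,0,0.2,0,0,0,0,0,0,0.25,0,0,0,0,0,0,0.3,0,0,0,0,0,0,0.35]'; python3 -m pendant '[0,0,0,0,0,0,0.4,0,0,0,0,0,0,0.4,0,0,0,0,0,0,0.4]'; python3 wh.py d5
```

```text
t: 17.7
tcp_pos: [572.0, 125.1, 191.7]
tcp_rot: [-179.9, -0.1, 76.6]
contact_force: [-5.1, 1.2, 0.2]
gripper_width: 0.127
t: 18.2
tcp_pos: [573.6, 125.0, 192.0]
tcp_rot: [180.0, -0.1, 76.5]
contact_force: [0.3, -0.6, 0.2]
gripper_width: 0.353
t: 18.5
tcp_pos: [573.4, 125.0, 191.9]
tcp_rot: [180.0, -0.1, 76.5]
contact_force: [-0.3, -0.4, -0.2]
gripper_width: 0.401
pred centre px 308.55677738353893 180.30828862326865
mask [297 170  13  16  50] ellipse hull ((302.9349060058594, 177.1696319580078), (4.420405387878418, 16.93091583251953), 39.32550048828125)
pred u 295.4787854988639 321.4660254222552 v 167.52849280152515 192.68605226201177
hub px 13 307.0 181.23076923076923 pred face (np.float64(310.7640820236128), np.float64(182.63810386454134))
branch px (np.float64(297.78389194208995), np.float64(169.2455292704614)) (np.float64(322.30630217532075), np.float64(195.15181185663317))
```

View pics/d5.png

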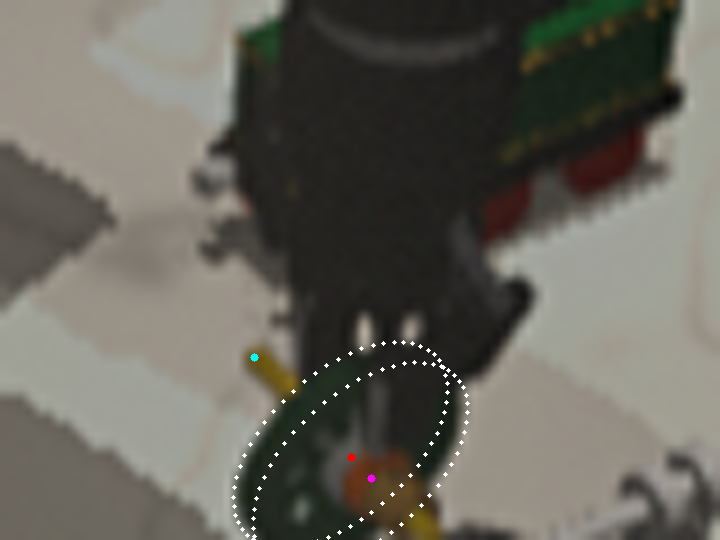

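```bash
python3 -m pendant '[0,0,-1,0,0,0,0.4,0,0,-2,0,0,0,0.4,0,0,-3,0,0,0,0.4,0,0,-4,0,0,0,0.4,-3,-3,0,0,0,0,0.4]'; python3 -m pendant '[-4,-2,0,0,0,0,0.4,-4,-2,0,0,0,0,0.4,-4,-2,0,0,0,0,0.4,-4,-2,0,0,0,0,0.4,-4,-2,0,0,0,0,0.4]';python3 -m pendant '[-4,-2,0,0,0,0,0.4,0,0,0,0,0,0,0.4]'; python3 -c "
from h import *
q=snap('scene');cv2.imwrite('pics/e1.png',cv2.resize(q['frame'][130:250,250:370,::-1],None,fx=6,fy=5,interpolation=2))
q=snap('top');cv2.imwrite('pics/e2.png',cv2.resize(q['frame'][90:200,150:290,::-1],None,fx=5.5,fy=5.4,interpolation=2))"
```

```text
t: 19.05
tcp_pos: [544.4, 103.8, 298.9]
tcp_rot: [179.2, -0.4, 76.6]
contact_force: [-0.5, -1.4, 0.2]
gripper_width: 0.401
t: 19.55
tcp_pos: [392.2, -69.6, 292.2]
tcp_rot: [179.9, -0.1, 76.6]
contact_force: [0.8, -1.4, 0.6]
gripper_width: 0.396
t: 19.75
tcp_pos: [362.2, -105.9, 292.3]
tcp_rot: [180.0, -0.0, 76.2]
contact_force: [0.7, 0.2, -0.2]
gripper_width: 0.399
```

View pics/e1.png

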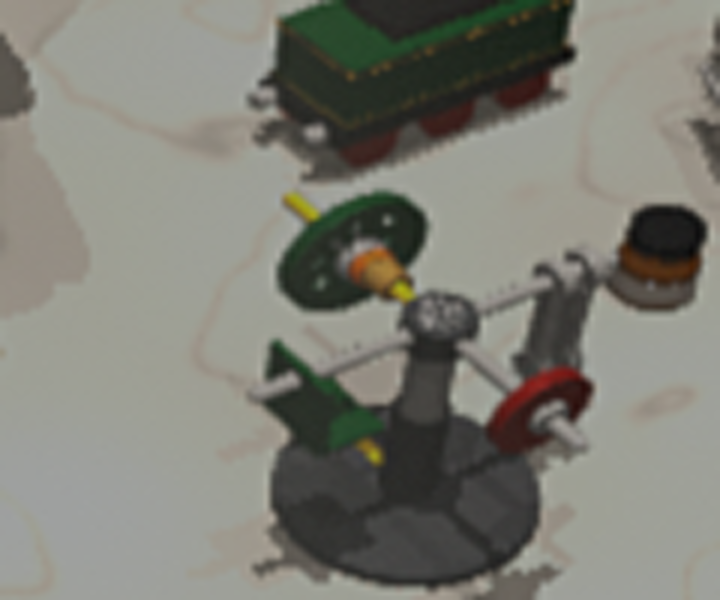

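View pics/e2.png

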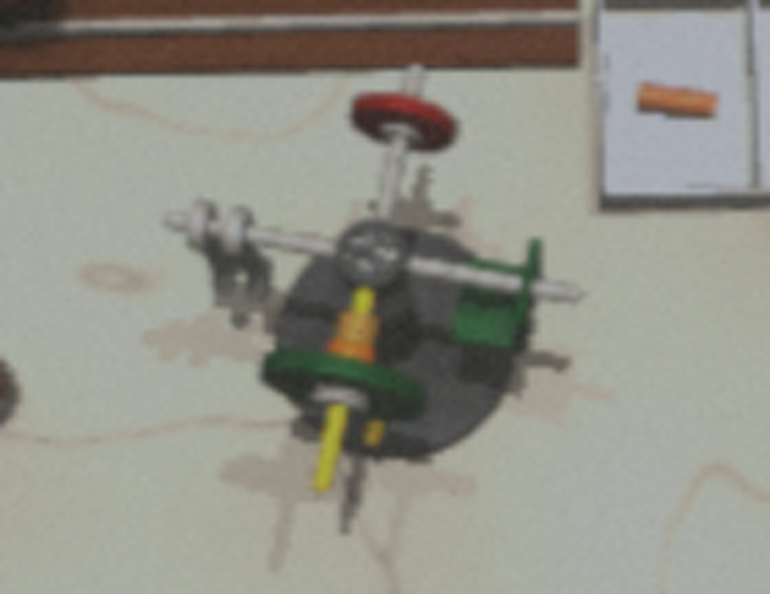

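```bash
python3 - <<'E'
from h import *
q=snap('top');P=cloud(q);hsv=cv2.cvtColor(q['frame'],cv2.COLOR_RGB2HSV);H,S,V=[hsv[...,i].astype(int) for i in range(3)]
M=np.array([644.5,107.5]);d=np.array([-.972,.233])
D=np.linalg.norm(P[...,:2]-M,axis=-1)
g=(H>45)&(H<95)&(S>60)&(P[...,2]>160)&(P[...,2]<225)&(D<110)&(P[...,0]<600)
s=(P[g][:,:2]-M)@d;print('rim along',np.percentile(s,[5,50,95]),g.sum())
top=g&(P[...,2]>195);print((P[top][:,:2]-M)@d,P[top][:,2].max())
n=P[g]-P[g].mean(0);v=np.linalg.svd(n)[2][2];print('normal',v)
E
python3 br.py
```

```text
rim along [71.35198883 75.47525576 80.0228008 ] 91
[72.46361155 71.76491331 72.2059793  71.51123629 72.41634724 71.08664808
 71.55696839 70.87380847 75.24476105 74.36823964 74.64758744 75.13705278
 75.09848895 74.00157713 73.4946279  73.55527825 73.45724758 73.1075358
 72.31845915 71.71699459 78.13148167 78.03554127 78.65350723 77.832996
 78.51048856 77.29727306 77.51982918 77.59257351 76.48970572 75.84898885
 75.70516447 75.45091829 75.47525576 74.12012348 73.5857899  71.98824716
 71.71103503 79.88475002 79.91672347 80.34541007 79.04223211 79.05881129
 77.48971629 77.44602698 77.06691066 76.01063978 75.66521451 74.37091762
 74.16141894 73.61680954 72.42059118 71.4051202  70.20007715 80.24574142
 80.32405527 79.28695436 78.30182924 77.74518067 77.09234267 76.47824931
 76.10599611 74.48575067 74.0302905  73.39085292 71.70104991 71.10190838
 81.08983329 79.50201295 79.81239371 78.7095543  77.80892911 76.68644243
 75.99257117 74.56879129 73.65952666 71.29885746 80.12887813 78.86476498
 77.64580639 77.87368079 75.73918602 74.19152818 79.77281896 77.81672681] 214.85830714501833
normal [-0.97110719  0.23225139 -0.05486446]
top dir 167.34140131145162 mean [558.64394313 128.66321983] off M 1.8342061290710163
top branch 53 along [ 21.6  23.9 100.6 128.4 133.3] lat -6.2 2.5
tip [516.76529468 137.21037924] line@514: [514.         138.69027487]
top collar 18 along [49.2 49.7 52.7 57.6 58.1] lat -13.2 8.9
top nut 44 along [ 30.6  33.7  42.6  57.4 123.4] lat -12.3 8.0
scene dir 168.48621723868465 mean [560.93508199 130.43056471] off M 5.789263491584171
scene branch 22 along [ 27.5  29.3 114.3 131.8 133.7] lat -10.3 -2.4
tip [516.50702696 139.48065932] line@514: [514.         139.99137343]
scene collar 20 along [54.5 56.  63.6 69.  70.6] lat -18.6 8.0
scene nut 39 along [ 25.8  32.3  49.5 116.  135.4] lat -15.8 8.0
```

```bash
python3 -c "
from h import *
arm.hand_in();print(sensors.observe()['t'])"
```

```text
the job is handed in; nothing more can be done
the job is handed in; nothing more can be done
```

I turned the tree to its stop, hung the green wheel on the free yellow branch, pushed the collar home and let go. The job is handed in; it reports no verdict.

- **Turning the rack:** I pushed the yellow branch clockwise with closed fingers at about 3 N until it met the stop. The highest force on the tree was about 16 N, under the 20 N limit. The branch tip looked unmoved in the pictures afterwards.
- **Fitting the wheel:** The wheel touched the rounded tip with about 3 N. I shifted it 1 mm sideways and 0.6 mm up, and it then slid on freely.
- **Driving the collar:** It slid at about 5 N over roughly 13.5 mm, then stopped dead. I held about 12–15 N for roughly a second, with a brief peak of about 16 N. These are wrist readings. The force on the collar itself is probably a little lower, because the wheel also rubbed on the branch.
- **Last checks:**
  - The collar sits against the nut.
  - The wheel centre measured 75.3 mm from the turning axis, against 74.2 mm while it was being pressed.
  - The wheel axis is within about 3° of the branch.
  - The gripper is clear, with no contact force.
- **What disagreed:** The two cameras differed by 1–3 mm and about 1° on the branch. My first yaw from the foot stripe, about 165°, was 1–2° off the final branch direction. The force rise at the stop and the clean fit agreed with about 166.5°, so I used that.
- **Not measured:** I did not measure the bystanders again. No move touched them, and the final close-ups show the tender and the jar in place; the red wheel, dome and screwdriver were not in those pictures.

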